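# Feed the ice sphere mould into the pedal-lid chiller

### The arm

A 6-joint arm with a two-finger parallel gripper is mounted at the origin on the work surface. World frame = base frame: x ahead of the robot, y to its left, z up, the work surface at z = 0. Lengths are in m, angles in degrees, forces in N, time in s.
With the tool pointing down it reaches from about 0.3 to 0.75 m from the base axis. Payload 8.5 kg.
Tool frame: the origin (TCP) lies midway between the tips of the shut fingers; the grasp point (between the pads) lies 19 mm behind it; z points along the fingers, y is the direction in which the jaws open and shut (so a half turn about z gives the same grasp; the last joint's range is limited). The gripper opens to 85 mm and grips with 20 to 120 N. Pads are 22 mm wide; open, the fingers measure 114 mm over their backs; the gripper's body (76 mm by 85 mm) begins 54 mm behind the grasp point. The pads swing forward as they close: fully open they stand 13 mm farther back than shut.
Start: joints at [-87.622, 21.807, 74.336, -0, 83.858, -12.336], TCP at [0.14, -0.532, 0.231] pointing down, gripper open.
Joint ranges: [-178.18, 178.18], [-50.72, 133.34], [12.68, 142.11], [-81.47, 261.47], [9.98, 163.14], [-165.26, 165.26]. Speed limits (degrees/s): [136.94, 136.94, 180, 180, 180, 180].

### API

Orientations are given as a 3x3 rotation matrix whose columns are the frame's x, y, z axes.
In Python, from rig import status, eyes, env gives the robot as it stands. The module is installed in compiled form; this text tells all that it offers.
- The arm moves only by the tool play_rows, never from a script. Its argument "targets" is text: rows parted by semicolons, each of 5 numbers parted by spaces: the shift along the tool's x, y, z in m, then the turn about the tool's z in rad, then the closure, from 0 (fully open) to 1 (shut). A call has 1 to 5 rows; each row is the pose to reach, as a shift and turn from the pose commanded when the call began, along the tool's axes at that moment; what a row does not reach only later rows make up. A row lasts 1/10 s, in which the tool goes at most 50 mm and 8.59 degrees, less where a joint would pass 70% of its speed; a pose out of reach is approached as far as the arm can. A call with a gripper value outside its range is refused whole. The fingers move at their own pace and stop on an object; "force" is the grip in N (left out, the last holds). Time passes only in rows, so rows that repeat a pose let the fingers close. It gives the time, the measured TCP pose, the force and the opening at its end, in the units of the state.
- status.observe(): the state, without advancing time (a new reading comes with each control period).
- eyes.get_image(name): name is "scene" or "top"; returns a dict with "pixels" (384x512x3 uint8, red, green, blue), "range_z" (384x512 float32, m along the optical axis (not along the pixel's ray), 0 where there is no reading), "mtx" (3x3 intrinsics, pixels), "world_to_cam" (4x4, takes a point from world to camera coordinates). Camera axes: x right, y up, looking along -z (the intrinsics and any distortion apply to the point x, -y, -z); pixel columns grow to the right and rows downward; lengths in m; the calibration is good to about 2 mm. A picture is of the moment at which its call begins.
- env.close_job(): hands the job in, once; it reports no verdict.
The state is a dict: "time_s": time; "q": joint angles; "qvel": joint speeds; "joint_efforts": joint torques, N m; "position": TCP position; "tool_rot": TCP orientation; "ft_force": force on the tool from outside, world axes, zero at the start; "wrist_torque": the same for the moment, N m; "grip_width": finger opening in m.
Only numpy, scipy, OpenCV 4.12 (cv2) and the standard library are available. Lean on these libraries where they do the work, as an engineer would, in place of code of your own. Each camera call takes 0.05 s, during which the arm holds its last target.

### The job

Put the round black ice mould away in the chiller: set it on the two rods of the loading chute, resting against the closed lid, and let go of it. Then press the chiller's pedal down by feel until the lid stands firmly against its stop, without leaning hard on the pedal, keep it pressed there for a second while the mould rolls in, and ease the pedal all the way back up so that the lid comes down softly. Work the lid only by the pedal, and leave the glassware and other things standing where they are.

Things in the scene. Friction and masses are not known exactly. Their poses are not given: they have to be found in the camera images.
- mould_center (a point): centre of the loose black rubber ball (the ice sphere mould), 56 mm in diameter, about 120 g. It starts seated in the 24 mm hole of a flat oak coaster (90 mm across, 10 mm thick, fixed to the shelf), its centre 35 mm above the shelf; its orientation means nothing
- chiller: steel chiller, fixed to the shelf but at a new place and yaw each time: box 160 (x) x 240 (y) x 125 mm, origin at the centre of its underside; its front is its own -x side and faces the robot. x, y, z in these notes are in its frame. Chute in front at y = +50 mm, pedal in front at y = -75 mm, lid hinged along the top of the far side
- chute_rest (a point): fixed point on the chiller: where the mould's centre lies when it rests on the chute against the closed lid, at x = -117, y = +50, z = 99 mm of the chiller. A ball let go on the rods up to 20 mm nearer the robot (its centre 1.8 mm higher per 10 mm) rolls down to here by itself
- chute_end (a point): upturned outer end of the chute, mid-way between the rods (x = -183, y = +50, z = 99 mm). The chute is two parallel steel rods, 8 mm thick, 30 mm apart centre to centre, sloping down at 10 degrees from here into the box, under the lid's lip and on to the far wall. A ball on it rolls against the closed lip; when the lid rises it rolls on in
- well_rest (a point): fixed point on the chiller: where the mould's centre lies once rolled in, on the rods at the far wall, x = +46, y = +50, z = 70 mm of the chiller
- lid_lip (a point): middle of the lid's down-turned front lip, on its front face; it moves with the lid. Closed, it is at x = -89, y = 0, z = 111 mm; the lip reaches from 90 to 132 mm up. The lid is a steel frame with a clear pane, top at 132 mm, hinged at x = +80, z = 128 mm
- pedal_pad (a point): centre of the top of the pedal's black pad, 40 mm (x) x 52 mm (y); it moves with the pedal. Up, it is at x = -165, y = -75, z = 66 mm. Pressing it lifts the lid at once, which takes 5 to 10 N; after 14 to 31 mm, differently each time and not to be seen beforehand, the lid meets its stop, a rubber buffer, and the force climbs by 5 to 10 N per mm
- pedal_hinge (a point): pedal hinge, x = -78, y = -75, z = 42 mm; the lever is 90 mm long and sprung to return up. Standing firmly against the lid's stop means 12 N or more on the pad, 15 to 18 N is good; over 25 N bends the linkage. The lid is linked to the pedal both ways: if the pad rises faster than 40 mm/s, or is let go, the lid comes down too fast and slams
- pedal (a joint): pedal angle, rad: 0 up (at rest), growing as the pad is pressed down; the lid turns 2.8 times as far
- lid (a joint): lid angle, rad: 0 closed, growing as it rises; its stop is adjustable and met somewhere from 0.45 to 0.95, differently each time
- decanter: bystander: glass decanter 116 mm wide, 190 mm tall, loose, upright; origin at the centre of its underside
- copita_a: bystander: stemmed glass 60 mm wide, 150 mm tall, loose, upright; origin under its foot
- copita_b: bystander: a second such stemmed glass
- jigger: bystander: double-cone steel measure 46 mm wide, 85 mm tall, loose, upright; origin under it
Things that resemble listed ones, but are neither listed nor needed, are in the scene too. Of the things like the part that bears mould_center, leave any that is pink or purple; of the rest the larger one is meant.

How it is judged (in metres and radians):
On the way, in this order (a step that is already met when the one before it is completed fails the run):
1. the mould rests on the chute rods against the closed lid, let go (distance between mould_center and chute_rest below 0.012 m and value of joint lid below 0.05 rad and linear speed of mould below 0.03 m/s and contact force between the fingers and mould below 0.05 N), for 0.2 s.
2. the pedal holds the lid firmly against its stop, with 11 N or more, and the mould rolls in (value of joint lid above 0.42 rad and value of joint pedal above 0.14 rad and contact force between the fingers and pedal above 11 N and distance between mould_center and well_rest below 0.06 m), for 0.5 s.
At the end, for the whole second after the job is handed in: The mould lies still inside the chiller at the far wall (within 20 mm of its rolled-in place), the lid is closed (under 0.04 rad) and the pedal is fully up (under 0.03 rad) (distance between mould_center and well_rest below 0.02 m and linear speed of mould below 0.03 m/s and value of joint lid below 0.04 rad and value of joint pedal below 0.03 rad); the robot touches nothing.
It fails at once if the pedal or chiller is pushed with more than 25 N (contact force between any of the fingers, the arm and chiller above 25 N).
It fails at once if the lid drops: it closes faster than 1.5 rad/s (velocity of joint lid below -1.5 rad/s).
It fails at once if the robot touches the lid itself (contact force between any of the fingers, the arm and lid above 0.5 N).
It fails at once if a bystander is shifted by more than 20 mm (distance of any of decanter, copita_a, copita_b, jigger from where it was at the start of the episode above 0.02 m).
It fails at once if a bystander is tipped (angle between any of decanter, copita_a, copita_b, jigger's own z axis and vertical above 0.4 rad).
It also fails if it takes over 61 s, if anything falls off the work surface, if the arm or the gripper's body presses on something with over 40 N, if the wrist force passes 120 N, or if a joint passes its speed limit or range.

## Working session

There is one attempt and no reset: what is moved stays moved. The work goes in short steps, Python scripts to look and compute and a tool call to move; the robot and the scene stay as the last step left them, time stands still between calls to the robot, and variables do not carry over. Pictures are saved under pics/ and viewed, and the job is handed in when it is done.

Besides the shell and the picture viewer there is one more tool, called after "Call:" in YAML: its name, and indented under it one key for each argument. play_rows: Moves the arm, as the interface text tells. Its arguments: {"type":"object","properties":{"targets":{"type":"string"},"force":{"type":"number"}},"required":["targets"]}

```bash
mkdir -p pics; ls
python3 - <<'E'
from rig import status, eyes, env
import cv2, numpy as np
s=status.observe()
for k,v in s.items(): print(k,v)
for n in ("scene","top"):
    im=eyes.get_image(n)
    np.savez(f"{n}0.npz",**im)
    cv2.imwrite(f"pics/{n}0.png",cv2.resize(im["pixels"][:,:,::-1],(800,600),interpolation=cv2.INTER_CUBIC))
    print(n,im["mtx"],im["world_to_cam"], (im["range_z"]>0).mean())
E
```

```text
pics
time_s 0.0
q [-8.76236817e+01  2.18409824e+01  7.43856277e+01 -2.04614608e-05
  8.38583132e+01 -1.23351086e+01]
qvel [ 0.11751601 -0.00229993  0.01463254 -0.05749466  0.03469101  0.01363066]
joint_efforts [ 1.52559609e-03 -4.48457980e+01 -2.31270540e+01 -1.38311771e-04
  4.81003895e-03  2.07348967e-05]
position [ 0.13966415 -0.53166204  0.23070671]
tool_rot [[ 9.67217125e-01  2.53950841e-01 -6.18103293e-05]
 [ 2.53950652e-01 -9.67216043e-01  1.48090021e-03]
 [ 3.16291911e-04 -1.44804881e-03 -9.99998902e-01]]
ft_force [-0.33529675  0.33056669 -0.61569076]
wrist_torque [-0.08033443 -0.00630945 -0.00597948]
grip_width 0.08551088205576207
scene [[353.80518155   0.         257.1343685 ]
 [  0.         353.80518155 189.41645378]
 [  0.           0.           1.        ]] [[ 0.82916863  0.5587931   0.0151545  -0.49530226]
 [-0.31341681  0.44227556  0.8403346   0.10416898]
 [ 0.46287071 -0.70152876  0.54185617 -1.33707801]
 [ 0.          0.          0.          1.        ]] 0.9958902994791666
top [[427.15584465   0.         258.20339099]
 [  0.         427.15584465 192.82718489]
 [  0.           0.           1.        ]] [[-0.00341365 -0.99993041 -0.01129223  0.02152991]
 [ 0.99903198 -0.0039054   0.04381607 -0.57296021]
 [-0.04385712 -0.01113173  0.99897579 -1.54910039]
 [ 0.          0.          0.          1.        ]] 0.9960225423177084
```

View pics/scene0.png

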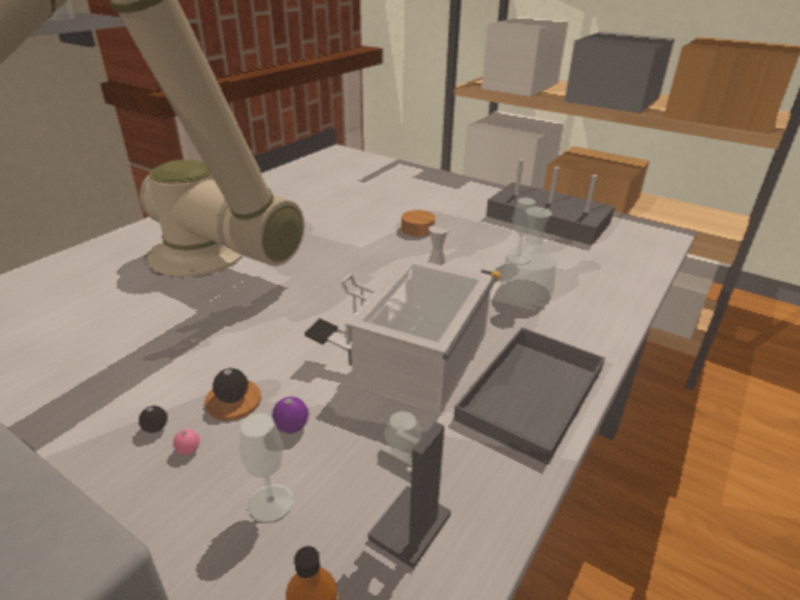

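View pics/top0.png

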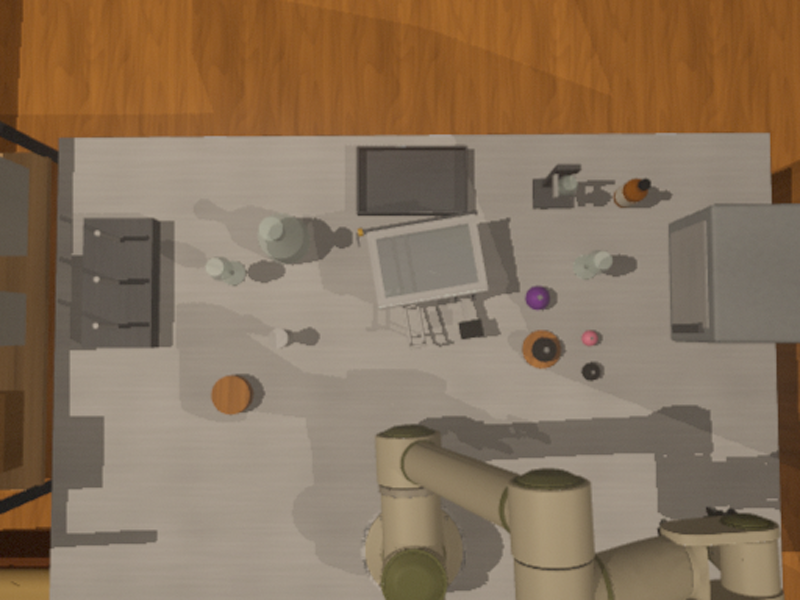

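Scene shows four ball candidates (800x600 pixels): the black ball on the oak coaster (230,385), a small black ball (152,418), a pink one (186,442) and a purple one (290,414). By the description I choose the black one on the coaster, the larger of the two that aren't pink or purple. In top the same ball is at (544,349), the chiller lid at (427,262) and the pedal pad at (470,328). I'll check this with a close crop and measurements.

```bash
cat > h.py <<'E'
import numpy as np, cv2
def load(n):
    d=np.load(n); return {k:d[k] for k in d.files}
def ray(im,u,v):
    K=im["mtx"];T=im["world_to_cam"];R=T[:3,:3];t=T[:3,3]
    d=np.array([(u-K[0,2])/K[0,0],-(v-K[1,2])/K[1,1],-1.0])
    return -R.T@t, R.T@d
def onplane(im,u,v,z):
    o,d=ray(im,u,v); return o+d*(z-o[2])/d[2]
def cloud(im):
    K=im["mtx"];T=im["world_to_cam"];R=T[:3,:3];t=T[:3,3]
    v,u=np.mgrid[:384,:512]; r=im["range_z"]
    P=np.stack([(u-K[0,2])/K[0,0]*r,-(v-K[1,2])/K[1,1]*r,-r],-1)
    W=(P-t)@R; W[r<=0]=np.nan
    return W
def proj(im,p):
    K=im["mtx"];T=im["world_to_cam"]; c=T[:3,:3]@np.asarray(p)+T[:3,3]
    return np.array([K[0,0]*c[0]/-c[2]+K[0,2],K[1,1]*-c[1]/-c[2]+K[1,2]])
def cross(a,b):
    # nearest point of two rays
    (o1,d1),(o2,d2)=a,b
    A=np.stack([d1,-d2],1); s=np.linalg.lstsq(A,o2-o1,rcond=None)[0]
    p,q=o1+s[0]*d1,o2+s[1]*d2
    return (p+q)/2,np.linalg.norm(p-q)
E
python3 - <<'E'
from h import *
S=load("scene0.npz");T=load("top0.npz")
def ballc(im,u0,v0,w=22,thr=60):
    px=im["pixels"].astype(int); m=(px.max(2)<thr).astype(np.uint8)
    sub=np.zeros_like(m); sub[v0-w:v0+w,u0-w:u0+w]=m[v0-w:v0+w,u0-w:u0+w]
    n,l,st,c=cv2.connectedComponentsWithStats(sub)
    i=1+np.argmax(st[1:,4]); print(st[i],c[i]); return c[i]
a=ballc(S,147,246);b=ballc(T,348,223)
print(cross(ray(S,*a),ray(T,*b)), onplane(S,*a,.035),onplane(T,*b,.035))
a2=ballc(S,97,268);b2=ballc(T,378,238)
for n,im,(u,v) in(("s",S,(147,250)),("t",T,(348,223))):
    c=im["pixels"][v-40:v+40,u-60:u+60,::-1]; cv2.imwrite(f"pics/crop_{n}.png",cv2.resize(c,None,fx=5,fy=5,interpolation=cv2.INTER_CUBIC))
# coaster, oak colour
W=cloud(T)
px=T["pixels"].astype(int)
m=((px[...,0]-px[...,2])>40)&(np.abs(W[...,2]-.01)<.01)&(np.hypot(W[...,0]-a[0]*0-W[223,348,0],W[...,1]-W[223,348,1])<.08)
print("coaster",m.sum(),np.nanmean(W[m],0))
W2=cloud(S)
u,v=proj(T,[.6,0,.132]);print(u,v)
# lid top
zz=W[...,2]; mm=(np.abs(zz-.132)<.006)&(W[...,0]>.3)
reg=np.zeros_like(mm);reg[125:205,225:320]=1; mm&=reg>0
print(mm.sum())
c=T["pixels"][120:230,220:325,::-1]; cv2.imwrite("pics/chil_t.png",cv2.resize(c,None,fx=5,fy=5,interpolation=cv2.INTER_CUBIC))
c=S["pixels"][160:270,180:330,::-1]; cv2.imwrite("pics/chil_s.png",cv2.resize(c,None,fx=5,fy=5,interpolation=cv2.INTER_CUBIC))
P=np.argwhere(mm)[:,::-1].astype(np.float32)
XY=W[mm][:,:2].astype(np.float32); print(cv2.minAreaRect(XY))
E
```

```text
[137 241  21  16 214] [146.35514019 249.14018692]
[350 217   5  12  26] [352.53846154 221.57692308]
(array([ 0.47090542, -0.31382061,  0.04054186]), np.float64(0.009540657014717166)) [ 0.46946276 -0.30723352  0.035     ] [ 0.46758446 -0.31861806  0.035     ]
[ 90 264  16  12 152] [ 97.13815789 269.44078947]
[373 233  10  10  40] [378.35  237.525]
coaster 272 [ 0.46188158 -0.29430011  0.00926161]
263.52708890377625 183.28636005960087
3495
((0.6592347621917725, -0.023353904485702515), (0.17821229994297028, 0.26722440123558044), 9.123367309570312)
```

View pics/crop_s.png

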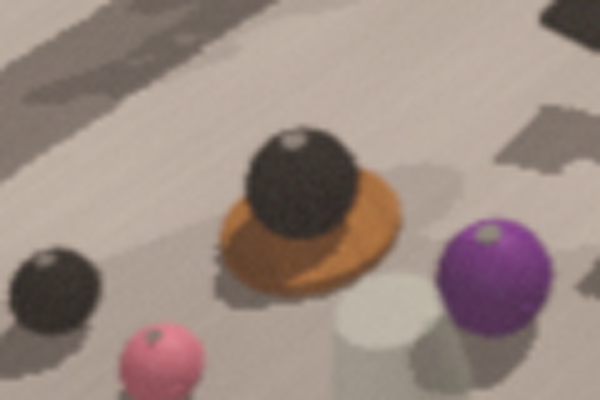

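View pics/crop_t.png

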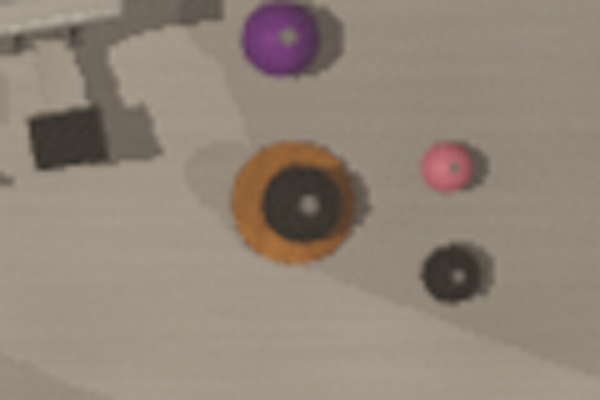

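View pics/chil_t.png

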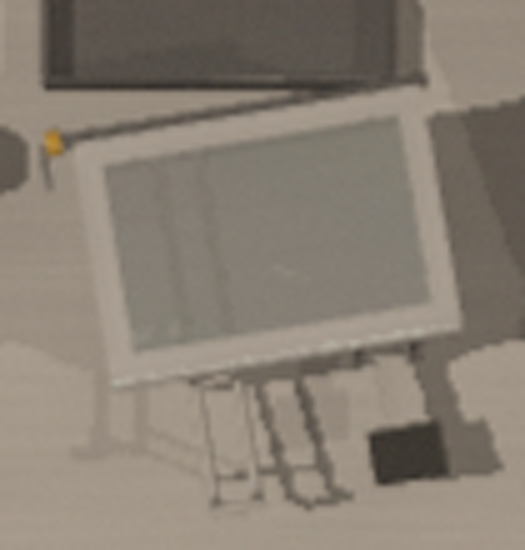

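View pics/chil_s.png

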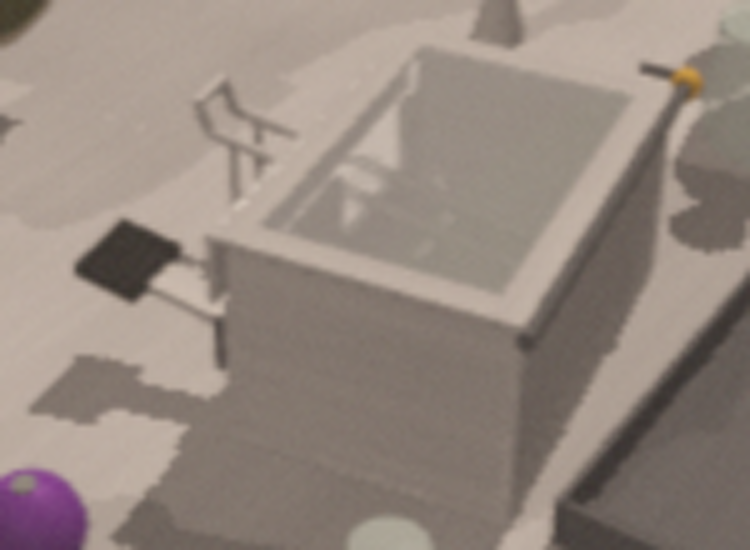

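The crops confirm it. The chosen ball fills a coaster and is larger than the small black one, which sits on bare shelf; the pink and purple balls are left alone. The lid and pad edges are clear. Next I measure the ball and the chiller pose.

Run:
```python
from h import *
from scipy.optimize import least_squares
S=load("scene0.npz");T=load("top0.npz")
def comp(m,u,v):
    n,l,st,c=cv2.connectedComponentsWithStats(m.astype(np.uint8)); 
    i=l[v,u]; return (l==i) if i else None
def circ(im,u,v,thr,name):
    px=im["pixels"].astype(int); m=(px.max(2)<thr)&((px.max(2)-px.min(2))<25)
    g=comp(m,u,v); cs,_=cv2.findContours(g.astype(np.uint8),cv2.RETR_EXTERNAL,cv2.CHAIN_APPROX_NONE)
    h=cv2.convexHull(max(cs,key=len)); r=cv2.fitEllipse(h); print(name,thr,g.sum(),r); return r[0]
for thr in(70,85):
    a=circ(S,145,244,thr,"S");b=circ(T,345,224,thr,"T")
    print(cross(ray(S,*a),ray(T,*b)),onplane(S,*a,.035),onplane(T,*b,.035))
Wt=cloud(T);Ws=cloud(S)
for W in(Wt,Ws):
    near=(np.hypot(W[...,0]-.466,W[...,1]+.305)<.05)&(W[...,2]>.02)
    P=W[near]; f=least_squares(lambda p:np.linalg.norm(P-p,axis=1)-.028,[.465,-.305,.035],loss="soft_l1",f_scale=.002)
    print("sphere",near.sum(),f.x)
# pad
for im,n,(u,v) in((S,"S",(205,212)),(T,"T",(301,210))):
    px=im["pixels"].astype(int); g=comp(px.max(2)<75,u,v); cs,_=cv2.findContours(g.astype(np.uint8),cv2.RETR_EXTERNAL,cv2.CHAIN_APPROX_NONE)
    M=cv2.moments(max(cs,key=len),False); c=(M["m10"]/M["m00"],M["m01"]/M["m00"]); print("pad",n,g.sum(),c,onplane(im,*c,.066))
    if n=="S": ps=c
    else: pt=c
print(cross(ray(S,*ps),ray(T,*pt)))
W=Wt; p=W[210,301];print("pad depth",p)
sel=(np.abs(W[...,2]-.06)<.012)&(np.hypot(W[...,0]-p[0],W[...,1]-p[1])<.04)
print(sel.sum(),np.nanmedian(W[sel],0),cv2.minAreaRect(W[sel][:,:2].astype(np.float32)))
# lid corners top view, z=.132
for c in((115,385),(462,328),(425,85),(75,150)):
    print(onplane(T,220+c[0]/5-.4,120+c[1]/5-.4,.132))
for c in((208,238),(525,330),(690,85),(425,45)):
    print("S",onplane(S,180+c[0]/5-.4,160+c[1]/5-.4,.132))
# bystander heights map of grabbed vicinity
```

```text
S 70 324 ((146.99305725097656, 246.82626342773438), (19.840456008911133, 21.2320499420166), 49.810794830322266)
T 70 153 ((347.8959655761719, 223.4077606201172), (14.226317405700684, 14.853541374206543), 73.88836669921875)
(array([ 0.46209306, -0.30092219,  0.03417185]), np.float64(0.0030805075502700844)) [ 0.46417363 -0.30051744  0.035     ] [ 0.46108798 -0.30193334  0.035     ]
S 85 337 ((146.8524627685547, 246.4291534423828), (20.59867286682129, 21.49346160888672), 33.15838623046875)
T 85 161 ((347.97515869140625, 223.44873046875), (14.39503288269043, 14.918760299682617), 89.59940338134766)
(array([ 0.46196274, -0.30096816,  0.0354721 ]), np.float64(0.00302252108655842)) [ 0.46274298 -0.29971328  0.035     ] [ 0.46094058 -0.30221468  0.035     ]
sphere 195 [ 0.46215968 -0.30217314  0.03527187]
sphere 405 [ 0.46476417 -0.29930027  0.03658295]
pad S 155 (204.97752808988764, 211.60549313358302) [ 0.51414037 -0.13403671  0.066     ]
pad T 141 (301.07032348804495, 210.2798874824191) [ 0.50859504 -0.13189414  0.066     ]
(array([ 0.50963268, -0.13130209,  0.06240526]), np.float64(0.0027434430974579926))
pad depth [ 0.50957633 -0.13154211  0.06726643]
188 [ 0.51654726 -0.13140059  0.06434991] ((0.5197306871414185, -0.1316635012626648), (0.058962997049093246, 0.05196220427751541), 8.133417129516602)
[0.55525098 0.07083676 0.132     ]
[ 0.59284928 -0.16352977  0.132     ]
[ 0.75808812 -0.13993694  0.132     ]
[0.71495436 0.09771059 0.132     ]
S [ 0.59727635 -0.16252577  0.132     ]
S [ 0.76253546 -0.13507784  0.132     ]
S [0.7273294  0.11157842 0.132     ]
S [0.57920948 0.06266065 0.132     ]
```

Ball is at about (0.463, -0.301, 0.035). Lid edge and pad agree on chiller yaw ≈ 9.1° and origin ≈ (0.6615, -0.032). I'll check that by projecting the known points into both views.

```bash
cat >> h.py <<'E'
YAW=np.radians(9.1); O=np.array([.6615,-.032,0])
R_=np.array([[np.cos(YAW),-np.sin(YAW),0],[np.sin(YAW),np.cos(YAW),0],[0,0,1]])
def ch(x,y,z): return O+R_@(np.array([x,y,z])/1000)
E
python3 - <<'E'
from h import *
S=load("scene0.npz");T=load("top0.npz")
pts=[(-183,35,99),(-183,65,99),(-117,50,99),(-165,-75,66),(-145,-49,66+5.5),(-145,-101,71.5),(-185,-49,60.5),(-185,-101,60.5),(-89,120,132),(-89,-120,132),(-89,0,90),(80,120,132),(80,-120,132)]
for n,im,(u0,v0,w,h) in(("s",S,(180,150,150,120)),("t",T,(215,120,120,110))):
    c=cv2.resize(im["pixels"][v0:v0+h,u0:u0+w,::-1],None,fx=5,fy=5,interpolation=cv2.INTER_CUBIC)
    for p in pts:
        q=proj(im,ch(*p)); q=((q-[u0,v0]+.5)*5).astype(int); cv2.drawMarker(c,tuple(int(k) for k in q),(0,0,255),cv2.MARKER_CROSS,12,1)
    cv2.imwrite(f"pics/ov_{n}.png",c)
print(ch(-127,50,101),ch(-117,50,99),ch(-165,-75,66))
W=cloud(T)
print("heights", [(W[...,:][v-3:v+4,u-3:u+4,2].max()) for u,v in((474,172),(385,166),(345,190),(378,217))])
for n,(u,v) in dict(cop=(383,166),cop2=(142,172),dec=(180,152),jig=(180,216)).items(): print(n,W[v,u])
E
```

```text
[ 0.52819054 -0.00271538  0.101     ] [ 0.53806468 -0.0011338   0.099     ] [ 0.51043858 -0.13215212  0.066     ]
heights [np.float64(nan), np.float64(0.1577109669969733), np.float64(0.06110445870425939), np.float64(nan)]
cop [ 0.65466321 -0.39777269  0.15196161]
cop2 [0.63859531 0.40775839 0.14799585]
dec [0.70713789 0.2825989  0.135947  ]
jig [0.49004855 0.29205514 0.08219219]
```

View pics/ov_s.png

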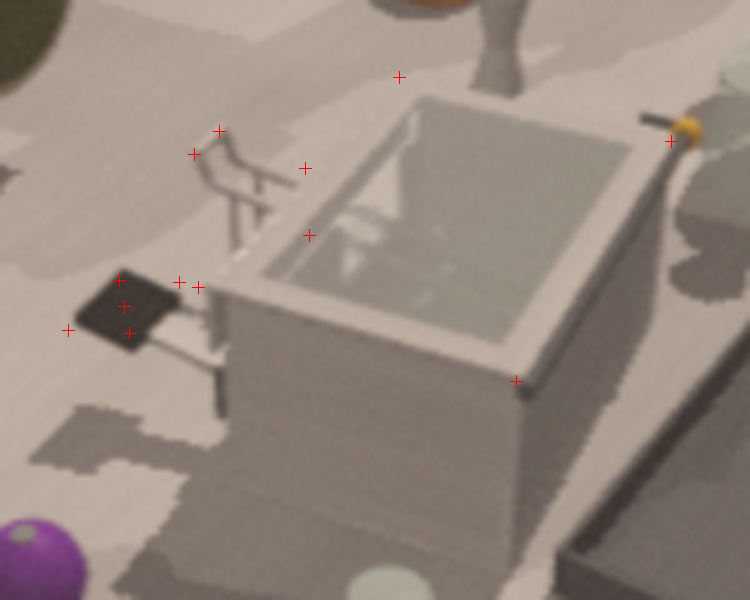

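View pics/ov_t.png

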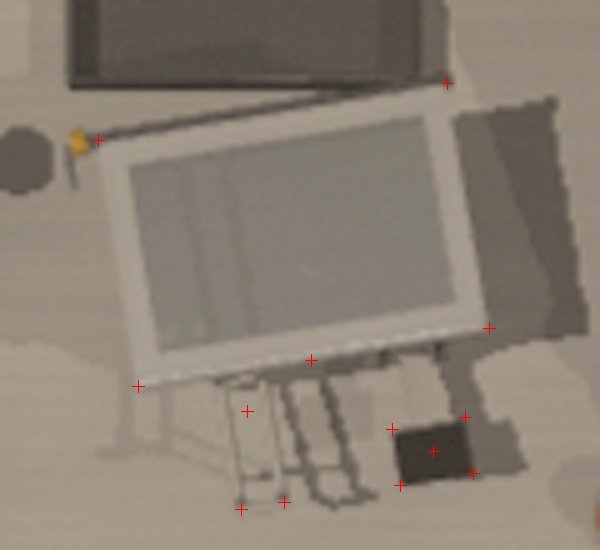

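Markers agree with both views to about 3 mm, and the chute ends coincide: scene crop (194,154)/(219,131), top crop (241,508)/(284,502). Moving above the ball with the jaws turned to the chiller's y.

Call:
play_rows:
  targets: "0.371 -0.141 0 0.097 0;0.371 -0.141 0 0.097 0;0.371 -0.141 0 0.097 0;0.371 -0.141 0 0.097 0;0.371 -0.141 0 0.097 0"
  force: 25

```text
time_s: 0.6
position: [0.3444, -0.3851, 0.2311]
tool_rot: [[0.987, 0.159, -0.0], [0.159, -0.987, 0.0], [-0.0, -0.0, -1.0]]
ft_force: [0.4, 0.5, 0.2]
grip_width: 0.0856
```

Call:
play_rows:
  targets: "0.13 -0.064 0.0 0 0;0.13 -0.064 0.0 0 0;0.13 -0.064 0.0 0 0;0.13 -0.064 0.0 0 0;0.13 -0.064 0.1 0 0"

```text
time_s: 1.1
position: [0.4641, -0.304, 0.1855]
tool_rot: [[0.987, 0.162, 0.008], [0.162, -0.987, -0.009], [0.007, 0.01, -1.0]]
ft_force: [1.5, -1.4, -1.4]
grip_width: 0.0853
```

Call:
play_rows:
  targets: "0 0 0 0 0;0 0 0 0 0"

```text
time_s: 1.3
position: [0.4609, -0.3032, 0.1817]
tool_rot: [[0.987, 0.158, -0.001], [0.158, -0.987, 0.001], [-0.001, -0.001, -1.0]]
ft_force: [-0.5, -1.3, -0.4]
grip_width: 0.0854
```

Call:
play_rows:
  targets: "0.002 -0.002 0.04 0 0;0.002 -0.002 0.08 0 0;0.002 -0.002 0.11 0 0;0.002 -0.002 0.13 0 0;0.002 -0.002 0.14 0 0"

```text
time_s: 1.8
position: [0.4631, -0.3015, 0.0416]
tool_rot: [[0.987, 0.158, 0.0], [0.158, -0.987, -0.0], [0.0, 0.0, -1.0]]
ft_force: [0.3, 0.2, -0.0]
grip_width: 0.0856
```

Run:
```python
from rig import status, eyes
import cv2,numpy as np
for n,(u,v) in(("scene",(147,240)),("top",(348,223))):
    im=eyes.get_image(n); c=im["pixels"][max(0,v-60):v+50,u-75:u+75,::-1]
    cv2.imwrite(f"pics/g1_{n}.png",cv2.resize(c,None,fx=4,fy=4,interpolation=cv2.INTER_CUBIC))
print(status.observe()["position"])
```

```text
[ 0.46315197 -0.30129604  0.04183098]
```

View pics/g1_scene.png

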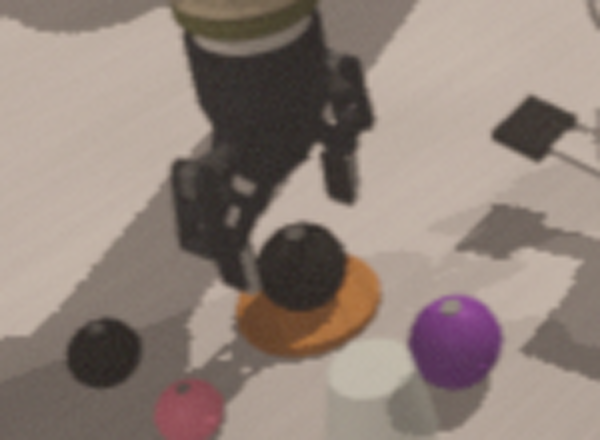

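Run:
```python
from h import *
S=load("scene0.npz");T=load("top0.npz")
y=np.array([.158,-.987,0])
c=np.array([.463,-.3013,.055])
for im,(u0,v0) in((S,(72,180)),(T,(273,163))):
    for p in(c+y*.0425,c-y*.0425,c,np.array([.463,-.301,.035])):
        print((proj(im,p)-[u0,v0]+.5)*4)
```

```text
[247.82870852 287.41871678]
[338.38152103 205.82233854]
[294.77605329 245.11485901]
[300.10291106 269.00758048]
[352.77499681 234.33539473]
[257.88990141 249.84901248]
[305.32703497 242.09308881]
[300.51300356 241.49592577]
```

View pics/g1_top.png

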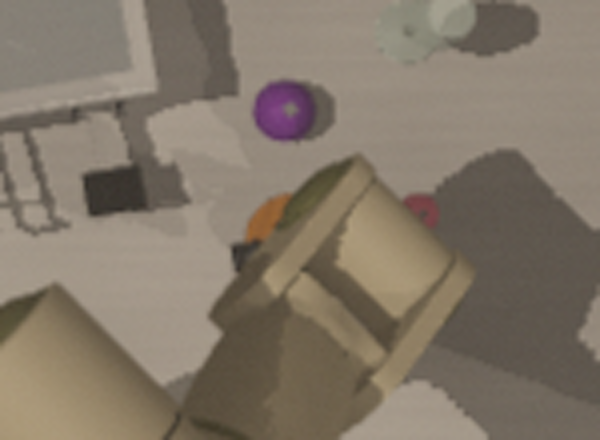

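The scene crop shows the fingers astride the ball: tips at (245,287) and (340,203), ball at (300,268), each as predicted. In top, the arm hides the grasp. Going down and closing.

Call:
play_rows:
  targets: "0 0 0.01 0 0;0 0 0.019 0 0;0 0 0.026 0 0;0 0 0.026 0 0.1;0 0 0.026 0 0.2"

```text
time_s: 2.4
position: [0.463, -0.3006, 0.0154]
tool_rot: [[0.987, 0.159, -0.0], [0.159, -0.987, 0.0], [-0.0, -0.0, -1.0]]
ft_force: [-0.5, -0.7, 0.2]
grip_width: 0.0685
```

Call:
play_rows:
  targets: "0 0 0 0 0.3;0 0 0 0 0.4;0 0 0 0 0.5;0 0 0 0 0.5;0 0 0 0 0.5"

```text
time_s: 2.9
position: [0.4632, -0.3006, 0.0158]
tool_rot: [[0.987, 0.159, 0.001], [0.159, -0.987, -0.001], [0.001, 0.001, -1.0]]
ft_force: [0.0, 1.1, 4.8]
grip_width: 0.0551
```

Call:
play_rows:
  targets: "0 0 -0.01 0 0.5;0 0 -0.03 0 0.5;0 0 -0.07 0 0.5;0 0 -0.12 0 0.5;0 0 -0.16 0 0.5"

```text
time_s: 3.4
position: [0.4629, -0.3005, 0.1782]
tool_rot: [[0.987, 0.159, 0.001], [0.159, -0.987, -0.001], [0.001, 0.001, -1.0]]
ft_force: [0.9, -1.4, -2.5]
grip_width: 0.0544
```

Run:
```python
from rig import status, eyes
import cv2,numpy as np
n,(u,v)=("scene",(150,220))
im=eyes.get_image(n); c=im["pixels"][v-90:v+60,u-90:u+90,::-1]
np.savez("g2.npz",**im)
cv2.imwrite(f"pics/g2_{n}.png",cv2.resize(c,None,fx=4,fy=4,interpolation=cv2.INTER_CUBIC))
s=status.observe();print(s["position"],s["grip_width"],s["ft_force"])
```

```text
[ 0.46466166 -0.30209261  0.18455543] 0.054361577415500364 [ 1.69762744 -1.13258181  6.32858802]
```

View pics/g2_scene.png

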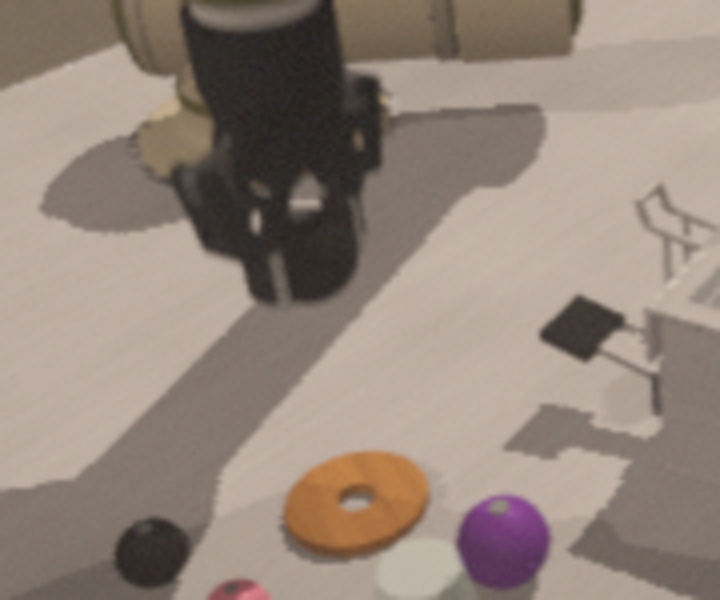

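Run:
```python
from h import *
im=load("g2.npz")
from rig import status
p=status.observe()["position"];print(p)
p=np.array([.463,-.3005,.178])
for dz in(.012,.019,.026): print(dz,(proj(im,p+[0,0,dz])-[60,130]+.5)*4)
```

```text
[ 0.46466166 -0.30209261  0.18455543]
0.012 [306.96087692 264.47697609]
0.019 [304.8694151 254.255214 ]
0.026 [302.7581562  243.93669606]
```

Call:
play_rows:
  targets: "0.02 -0.05 0 0 0.5;0.04 -0.1 0 0 0.5;0.06 -0.15 0 0 0.5;0.08 -0.2 0 0 0.5;0.1 -0.24 0 0 0.5"

```text
time_s: 3.95
position: [0.5204, -0.0553, 0.1755]
tool_rot: [[0.987, 0.159, -0.0], [0.159, -0.987, 0.0], [-0.0, -0.0, -1.0]]
ft_force: [0.9, -0.1, -1.2]
grip_width: 0.0549
```

Call:
play_rows:
  targets: "0.007 -0.025 0 0 0.5;0.013 -0.044 0 0 0.5;0.013 -0.044 0 0 0.5;0.013 -0.044 0 0 0.5"

```text
time_s: 4.35
position: [0.5263, -0.0119, 0.1753]
tool_rot: [[0.987, 0.16, -0.0], [0.16, -0.987, -0.0], [-0.0, 0.0, -1.0]]
ft_force: [0.5, 0.1, -1.1]
grip_width: 0.0543
```

Call:
play_rows:
  targets: "0.004 -0.009 0 0 0.5;0.004 -0.009 0.02 0 0.5;0.004 -0.009 0.045 0 0.5;0.004 -0.009 0.065 0 0.5;0.004 -0.009 0.08 0 0.5"

```text
time_s: 4.85
position: [0.5287, -0.0027, 0.0941]
tool_rot: [[0.987, 0.158, -0.001], [0.158, -0.987, 0.0], [-0.001, -0.0, -1.0]]
ft_force: [0.6, 0.4, -1.8]
grip_width: 0.0546
```

Run:
```python
from rig import status, eyes
from h import *
s=status.observe();p=s["position"];print(p,s["grip_width"],s["ft_force"])
for n,(u0,v0) in(("scene",(150,110)),("top",(215,120))):
    im=eyes.get_image(n); c=im["pixels"][v0:v0+140,u0:u0+160,::-1]
    np.savez(f"g3_{n}.npz",**im)
    c=cv2.resize(c,None,fx=4,fy=4,interpolation=cv2.INTER_CUBIC)
    for q in (p+[0,0,.019],ch(-183,35,99),ch(-183,65,99)):
        a=(proj(im,q)-[u0,v0]+.5)*4
        cv2.drawMarker(c,tuple(int(k) for k in a),(0,0,255),cv2.MARKER_CROSS,12,1)
    cv2.imwrite(f"pics/g3_{n}.png",c)
```

```text
[ 0.52873841 -0.00274232  0.09407248] 0.05459107029825104 [ 0.58190182  0.37149143 -1.76247805]
```

View pics/g3_scene.png

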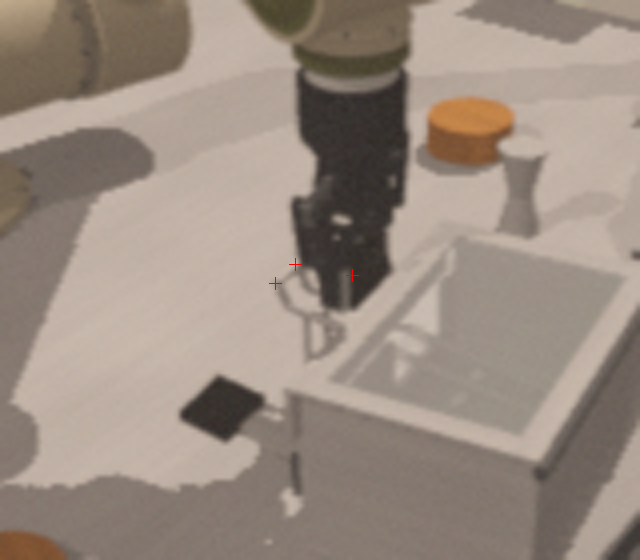

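View pics/g3_top.png

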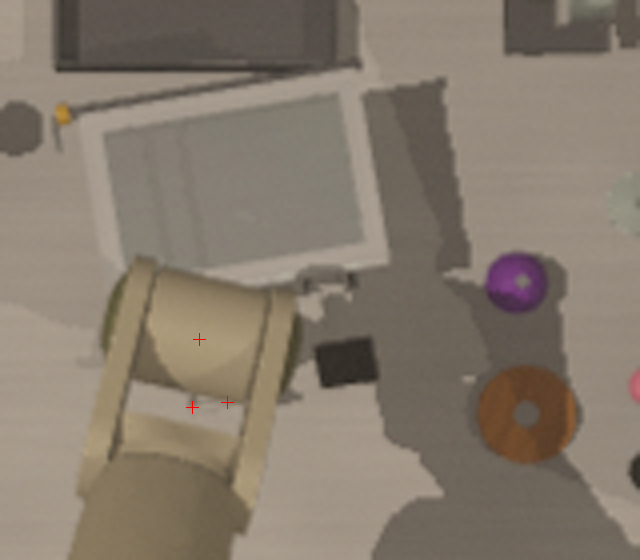

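Scene crop: the held ball at (350,290) is over the rods, between the lip and the upturned ends at (275,283)/(295,264). Top crop: the wrist covers the chute where expected and the coaster at (527,414) is empty. Lowering by feel.

Call:
play_rows:
  targets: "0 0 0.003 0 0.5;0 0 0.006 0 0.5;0 0 0.008 0 0.5;0 0 0.009 0 0.5;0 0 0.010 0 0.5"

```text
time_s: 5.45
position: [0.5292, -0.0023, 0.0855]
tool_rot: [[0.987, 0.159, 0.001], [0.159, -0.987, -0.0], [0.0, 0.0, -1.0]]
ft_force: [-0.0, 0.2, -1.5]
grip_width: 0.0544
```

Call:
play_rows:
  targets: "0 0 0.0005 0 0.5;0 0 0.001 0 0.5;0 0 0.001 0 0.5"

```text
time_s: 5.75
position: [0.529, -0.0023, 0.0843]
tool_rot: [[0.987, 0.159, 0.0], [0.159, -0.987, -0.0], [0.0, 0.0, -1.0]]
ft_force: [-0.3, -0.5, -2.2]
grip_width: 0.0547
```

Call:
play_rows:
  targets: "0 0 0.001 0 0.5;0 0 0.001 0 0.5"

```text
time_s: 5.95
position: [0.529, -0.0023, 0.0832]
tool_rot: [[0.987, 0.159, -0.0], [0.159, -0.987, 0.0], [-0.0, -0.0, -1.0]]
ft_force: [-0.5, 0.0, -1.1]
grip_width: 0.0545
```

Call:
play_rows:
  targets: "0 0 0.001 0 0.5;0 0 0.001 0 0.5"

```text
time_s: 6.15
position: [0.529, -0.0023, 0.0822]
tool_rot: [[0.987, 0.159, -0.0], [0.159, -0.987, 0.0], [-0.0, -0.0, -1.0]]
ft_force: [0.5, 0.2, -1.7]
grip_width: 0.0545
```

Call:
play_rows:
  targets: "0 0 0.001 0 0.5;0 0 0.001 0 0.5"

```text
time_s: 6.35
position: [0.5292, -0.0023, 0.0814]
tool_rot: [[0.987, 0.159, 0.0], [0.159, -0.987, -0.0], [0.0, 0.0, -1.0]]
ft_force: [0.5, 0.6, -0.1]
grip_width: 0.0543
```

Call:
play_rows:
  targets: "0 0 0.0005 0 0.5;0 0 0.001 0 0.5"

```text
time_s: 6.55
position: [0.5295, -0.0023, 0.081]
tool_rot: [[0.987, 0.159, 0.002], [0.159, -0.987, -0.0], [0.002, 0.0, -1.0]]
ft_force: [0.1, 0.5, 8.4]
grip_width: 0.0547
```

Contact with the rods: +8 N at TCP z 0.081, as expected. Easing back a touch, then opening.

Call:
play_rows:
  targets: "0 0 -0.001 0 0.5;0 0 -0.001 0 0.45;0 0 -0.001 0 0.3;0 0 -0.001 0 0.2;0 0 -0.001 0 0.1"

```text
time_s: 7.05
position: [0.529, -0.0023, 0.0813]
tool_rot: [[0.987, 0.159, -0.0], [0.159, -0.987, 0.0], [-0.0, -0.0, -1.0]]
ft_force: [-0.2, 0.2, 0.6]
grip_width: 0.0767
```

Call:
play_rows:
  targets: "0 0 0 0 0;0 0 0 0 0;0 0 0 0 0;0 0 0 0 0;0 0 0 0 0"

```text
time_s: 7.55
position: [0.5291, -0.0023, 0.0813]
tool_rot: [[0.987, 0.159, 0.0], [0.159, -0.987, 0.0], [0.0, -0.0, -1.0]]
ft_force: [-0.8, -0.3, 0.3]
grip_width: 0.0853
```

Call:
play_rows:
  targets: "0 0 -0.01 0 0;0 0 -0.03 0 0;0 0 -0.06 0 0;0 0 -0.09 0 0;0 0 -0.12 0 0"

```text
time_s: 8.05
position: [0.5289, -0.0023, 0.2034]
tool_rot: [[0.987, 0.159, 0.001], [0.159, -0.987, -0.0], [0.001, 0.0, -1.0]]
ft_force: [0.7, -0.9, 0.0]
grip_width: 0.0852
```

Run:
```python
from rig import status, eyes
from h import *
s=status.observe();p=s["position"];print(p,s["grip_width"],s["ft_force"])
for n,(u0,v0) in(("scene",(150,110)),("top",(215,120))):
    im=eyes.get_image(n); c=im["pixels"][v0:v0+140,u0:u0+160,::-1]
    np.savez(f"g4_{n}.npz",**im)
    c=cv2.resize(c,None,fx=4,fy=4,interpolation=cv2.INTER_CUBIC)
    for q in (ch(-117,50,99),):
        a=(proj(im,q)-[u0,v0]+.5)*4
        cv2.drawMarker(c,tuple(int(k) for k in a),(0,0,255),cv2.MARKER_CROSS,12,1)
    cv2.imwrite(f"pics/g4_{n}.png",c)
```

```text
[ 0.52887791 -0.00228461  0.20336787] 0.08522673493540935 [ 0.730186   -0.93030289  0.01424405]
```

View pics/g4_scene.png

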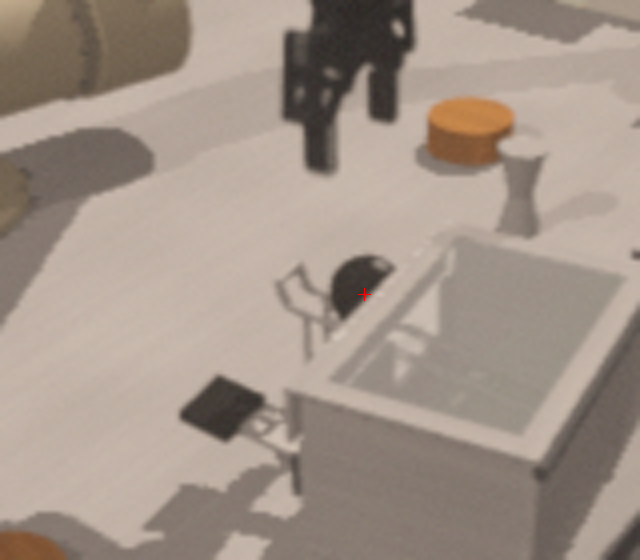

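The mould lies at the predicted chute_rest, (365,292) in the crop, against the closed lid, with the open gripper clear above it. Moving over the pedal with the fingers shut.

Call:
play_rows:
  targets: "-0.013 0.042 0 0 0.3;-0.026 0.084 0 0 0.6;-0.039 0.125 0 0 1;-0.039 0.125 0.02 0 1;-0.039 0.125 0.05 0 1"

```text
time_s: 8.65
position: [0.5107, -0.1335, 0.1518]
tool_rot: [[0.988, 0.157, 0.003], [0.157, -0.988, -0.001], [0.003, 0.002, -1.0]]
ft_force: [0.6, 0.5, -0.1]
grip_width: 0.0124
```

Call:
play_rows:
  targets: "0 0 0.015 0 1;0 0 0.03 0 1;0 0 0.04 0 1;0 0 0.05 0 1;0 0 0.05 0 1"

```text
time_s: 9.15
position: [0.51, -0.1317, 0.1004]
tool_rot: [[0.987, 0.159, -0.002], [0.159, -0.987, 0.001], [-0.002, -0.001, -1.0]]
ft_force: [0.1, 0.8, 0.6]
grip_width: -0.0001
```

Run:
```python
from rig import status, eyes
from h import *
s=status.observe();p=s["position"];print(p,s["grip_width"],s["ft_force"])
for n,(u0,v0) in(("scene",(150,110)),("top",(215,120))):
    im=eyes.get_image(n); c=im["pixels"][v0:v0+140,u0:u0+160,::-1]
    c=cv2.resize(c,None,fx=4,fy=4,interpolation=cv2.INTER_CUBIC)
    for q in (ch(-117,50,99),p):
        a=(proj(im,q)-[u0,v0]+.5)*4
        cv2.drawMarker(c,tuple(int(k) for k in a),(0,0,255),cv2.MARKER_CROSS,12,1)
    cv2.imwrite(f"pics/g5_{n}.png",c)
```

```text
[ 0.50998601 -0.13169044  0.10035009] -5.6493047466090624e-05 [0.11534163 0.83754894 0.56255334]
```

View pics/g5_scene.png

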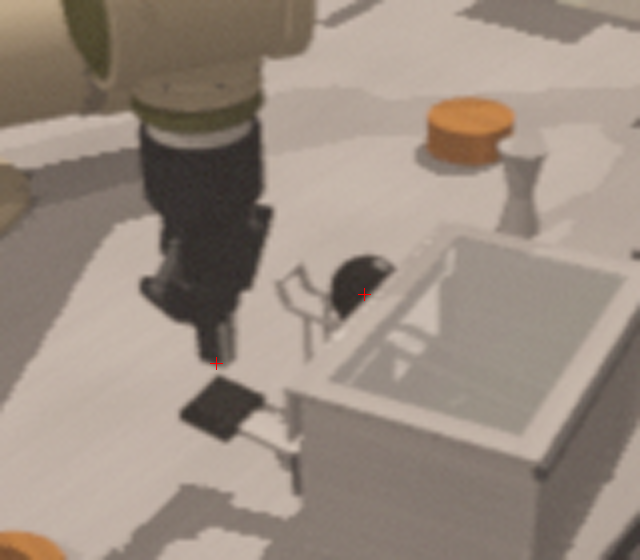

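View pics/g5_top.png

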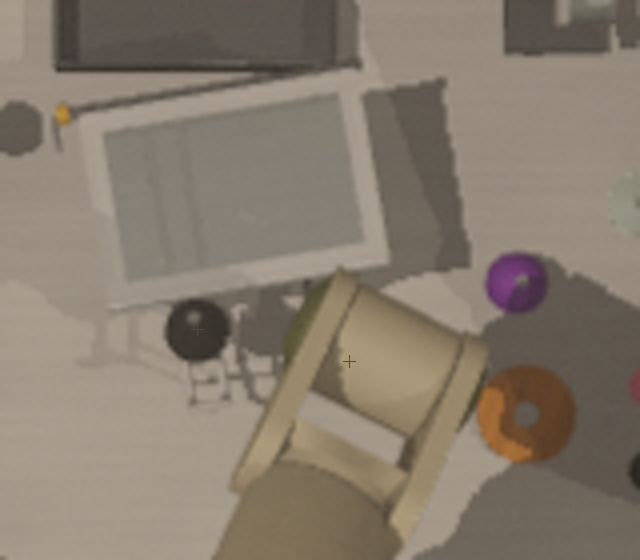

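The fingertip cross in scene at (216,362) is right above the pad at (222,407), and the ball is still at rest. Going down to feel the pad.

Call:
play_rows:
  targets: "0 0 0.01 0 1;0 0 0.02 0 1;0 0 0.027 0 1;0 0 0.03 0 1;0 0 0.03 0 1"

```text
time_s: 9.75
position: [0.5103, -0.1319, 0.0708]
tool_rot: [[0.987, 0.159, -0.001], [0.159, -0.987, 0.0], [-0.001, -0.001, -1.0]]
ft_force: [0.8, 0.3, -1.0]
grip_width: 0.0001
```

Call:
play_rows:
  targets: "0 0 0.002 0 1;0 0 0.004 0 1;0 0 0.006 0 1;0 0 0.006 0 1"

```text
time_s: 10.15
position: [0.5103, -0.1321, 0.0656]
tool_rot: [[0.987, 0.159, -0.0], [0.159, -0.987, -0.0], [-0.0, 0.0, -1.0]]
ft_force: [-1.5, -0.6, 3.9]
grip_width: 0.0001
```

Call:
play_rows:
  targets: "0 0 0.001 0 1;0 0 0.002 0 1;0 0 0.003 0 1;0 0 0.003 0 1"

```text
time_s: 10.55
position: [0.5102, -0.1321, 0.0627]
tool_rot: [[0.987, 0.159, -0.0], [0.159, -0.987, -0.0], [-0.0, 0.0, -1.0]]
ft_force: [-2.4, 0.1, 5.0]
grip_width: -0.0001
```

Call:
play_rows:
  targets: "0 0 0.002 0 1;0 0 0.004 0 1;0 0 0.006 0 1;0 0 0.007 0 1;0 0 0.007 0 1"

```text
time_s: 11.05
position: [0.51, -0.1321, 0.0557]
tool_rot: [[0.987, 0.159, -0.001], [0.159, -0.987, -0.0], [-0.001, 0.0, -1.0]]
ft_force: [-3.7, -1.1, 7.5]
grip_width: 0.0001
```

Call:
play_rows:
  targets: "0 0 0.0005 0 1;0 0 0.001 0 1"

```text
time_s: 11.25
position: [0.5099, -0.1321, 0.0548]
tool_rot: [[0.987, 0.159, -0.001], [0.159, -0.987, -0.001], [-0.001, 0.0, -1.0]]
ft_force: [-3.9, -1.1, 5.6]
grip_width: -0.0004
```

Call:
play_rows:
  targets: "0 0 0.0005 0 1;0 0 0.001 0 1"

```text
time_s: 11.45
position: [0.5099, -0.1321, 0.0538]
tool_rot: [[0.987, 0.159, -0.001], [0.159, -0.987, -0.001], [-0.001, 0.0, -1.0]]
ft_force: [-4.7, -0.3, 7.2]
grip_width: -0.0001
```

Call:
play_rows:
  targets: "0 0 0.0005 0 1;0 0 0.001 0 1"

```text
time_s: 11.65
position: [0.5099, -0.1321, 0.0528]
tool_rot: [[0.987, 0.159, -0.001], [0.159, -0.987, -0.0], [-0.001, 0.0, -1.0]]
ft_force: [-4.1, -1.5, 6.0]
grip_width: 0.0001
```

Call:
play_rows:
  targets: "0 0 0.0005 0 1;0 0 0.001 0 1"

```text
time_s: 11.85
position: [0.5099, -0.1321, 0.0518]
tool_rot: [[0.987, 0.159, -0.001], [0.159, -0.987, -0.0], [-0.001, 0.0, -1.0]]
ft_force: [-5.2, -0.7, 6.6]
grip_width: 0.0002
```

```bash
python3 -c "
from rig import status
s=status.observe();print(s['position'],s['ft_force'])"
```

```text
[ 0.50986432 -0.13211677  0.05175734] [-5.17742343 -0.66397808  6.62033363]
```

Depth ≈ 15 mm, no stop yet. Going on 1 mm at a time.

Call:
play_rows:
  targets: "0 0 0.0005 0 1;0 0 0.001 0 1"

```text
time_s: 12.05
position: [0.5098, -0.1321, 0.0507]
tool_rot: [[0.987, 0.159, -0.001], [0.159, -0.987, -0.0], [-0.001, 0.0, -1.0]]
ft_force: [-5.4, -1.5, 5.9]
grip_width: -0.0002
```

Call:
play_rows:
  targets: "0 0 0.0005 0 1;0 0 0.001 0 1"

```text
time_s: 12.25
position: [0.5098, -0.1321, 0.0497]
tool_rot: [[0.987, 0.159, -0.001], [0.159, -0.987, -0.0], [-0.001, 0.0, -1.0]]
ft_force: [-4.6, -0.8, 7.0]
grip_width: -0.0001
```

Call:
play_rows:
  targets: "0 0 0.0005 0 1;0 0 0.001 0 1"

```text
time_s: 12.45
position: [0.5098, -0.1321, 0.0487]
tool_rot: [[0.987, 0.159, -0.001], [0.159, -0.987, -0.0], [-0.001, 0.0, -1.0]]
ft_force: [-5.3, -0.7, 6.9]
grip_width: -0.0003
```

Call:
play_rows:
  targets: "0 0 0.0005 0 1;0 0 0.001 0 1;0 0 0.0015 0 1"

```text
time_s: 12.75
position: [0.5098, -0.1321, 0.0473]
tool_rot: [[0.987, 0.159, -0.001], [0.159, -0.987, -0.0], [-0.001, 0.0, -1.0]]
ft_force: [-5.5, -1.2, 6.9]
grip_width: 0.0004
```

Call:
play_rows:
  targets: "0 0 0.0005 0 1;0 0 0.001 0 1;0 0 0.0015 0 1"

```text
time_s: 13.05
position: [0.5097, -0.1321, 0.0458]
tool_rot: [[0.987, 0.159, -0.001], [0.159, -0.987, -0.0], [-0.001, 0.0, -1.0]]
ft_force: [-6.0, -1.8, 7.6]
grip_width: -0.0001
```

Call:
play_rows:
  targets: "0 0 0.0005 0 1;0 0 0.001 0 1;0 0 0.0015 0 1"

```text
time_s: 13.35
position: [0.5097, -0.1321, 0.0442]
tool_rot: [[0.987, 0.159, -0.002], [0.159, -0.987, -0.0], [-0.002, 0.0, -1.0]]
ft_force: [-5.9, -0.7, 8.0]
grip_width: 0.0001
```

Call:
play_rows:
  targets: "-0.0005 0 0.0005 0 1;-0.001 0 0.001 0 1;-0.001 0 0.0015 0 1"

```text
time_s: 13.65
position: [0.5096, -0.1322, 0.043]
tool_rot: [[0.987, 0.159, 0.001], [0.159, -0.987, -0.001], [0.001, 0.001, -1.0]]
ft_force: [-2.5, 1.0, 7.4]
grip_width: -0.0003
```

Call:
play_rows:
  targets: "0 0 0.0005 0 1;0 0 0.001 0 1;0 0 0.001 0 1"

```text
time_s: 13.95
position: [0.5095, -0.1322, 0.0419]
tool_rot: [[0.987, 0.159, 0.001], [0.159, -0.987, -0.0], [0.001, 0.001, -1.0]]
ft_force: [-2.3, 0.8, 7.3]
grip_width: -0.0001
```

Call:
play_rows:
  targets: "0 0 0.0005 0 1;0 0 0.001 0 1;0 0 0.001 0 1"

```text
time_s: 14.25
position: [0.5095, -0.1322, 0.0409]
tool_rot: [[0.987, 0.159, 0.001], [0.159, -0.987, -0.0], [0.001, 0.001, -1.0]]
ft_force: [-1.8, 0.9, 7.1]
grip_width: -0.0
```

Call:
play_rows:
  targets: "0 0 0.0005 0 1;0 0 0.001 0 1;0 0 0.001 0 1"

```text
time_s: 14.55
position: [0.5096, -0.1322, 0.0402]
tool_rot: [[0.987, 0.159, 0.001], [0.159, -0.987, -0.001], [0.001, 0.001, -1.0]]
ft_force: [-3.3, 0.5, 9.6]
grip_width: 0.0001
```

Call:
play_rows:
  targets: "0 0 0.0005 0 1;0 0 0.0005 0 1"

```text
time_s: 14.75
position: [0.5096, -0.1322, 0.04]
tool_rot: [[0.987, 0.159, 0.001], [0.159, -0.987, -0.001], [0.001, 0.001, -1.0]]
ft_force: [-4.4, 0.5, 12.7]
grip_width: -0.0001
```

Call:
play_rows:
  targets: "0 0 0.0005 0 1;0 0 0.0005 0 1"

```text
time_s: 14.95
position: [0.5096, -0.1322, 0.0399]
tool_rot: [[0.987, 0.159, 0.001], [0.159, -0.987, -0.001], [0.001, 0.001, -1.0]]
ft_force: [-5.0, 1.2, 17.6]
grip_width: -0.0001
```

17–18 N against the stop. Holding here and watching.

Call:
play_rows:
  targets: "0 0 0 0 1;0 0 0 0 1;0 0 0 0 1"

```text
time_s: 15.25
position: [0.5096, -0.1322, 0.0399]
tool_rot: [[0.987, 0.159, 0.001], [0.159, -0.987, -0.001], [0.001, 0.001, -1.0]]
ft_force: [-5.0, 1.1, 17.5]
grip_width: 0.0001
```

Run:
```python
from rig import status, eyes
from h import *
for n,(u0,v0) in(("scene",(150,110)),("top",(215,120))):
    im=eyes.get_image(n); c=im["pixels"][v0:v0+140,u0:u0+160,::-1]
    c=cv2.resize(c,None,fx=4,fy=4,interpolation=cv2.INTER_CUBIC)
    for q in (ch(46,50,70),):
        a=(proj(im,q)-[u0,v0]+.5)*4
        cv2.drawMarker(c,tuple(int(k) for k in a),(0,0,255),cv2.MARKER_CROSS,12,1)
    cv2.imwrite(f"pics/g6_{n}.png",c)
s=status.observe();print(s["position"],s["ft_force"])
```

```text
[ 0.50960878 -0.13223951  0.0398937 ] [-5.11521525  1.35656394 16.1394977 ]
```

View pics/g6_scene.png

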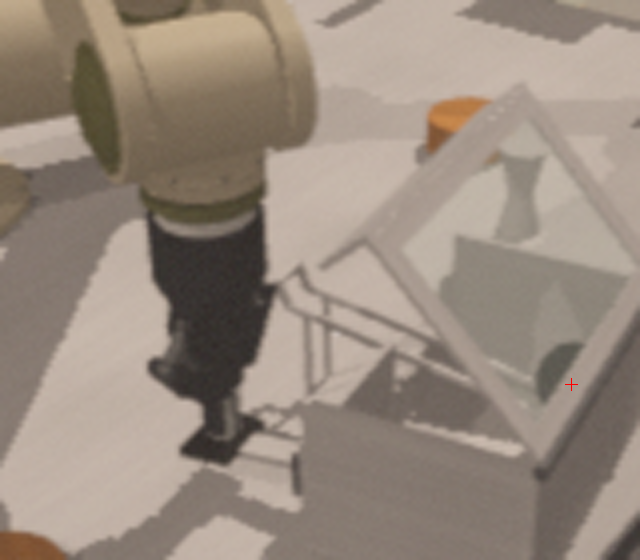

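View pics/g6_top.png

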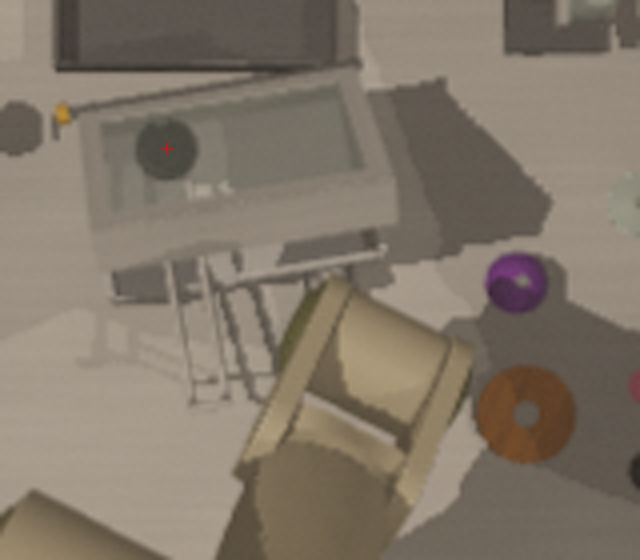

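The lid is raised and the ball, top (167,148), is exactly at well_rest. Holding for another second.

Call:
play_rows:
  targets: "0 0 0 0 1;0 0 0 0 1;0 0 0 0 1;0 0 0 0 1;0 0 0 0 1"

```text
time_s: 15.85
position: [0.5096, -0.1323, 0.0399]
tool_rot: [[0.987, 0.159, 0.001], [0.159, -0.987, -0.001], [0.001, 0.001, -1.0]]
ft_force: [-5.5, 1.5, 16.8]
grip_width: -0.0002
```

Call:
play_rows:
  targets: "0 0 0 0 1;0 0 0 0 1;0 0 0 0 1;0 0 0 0 1;0 0 0 0 1"

```text
time_s: 16.35
position: [0.5096, -0.1323, 0.0399]
tool_rot: [[0.987, 0.159, 0.001], [0.159, -0.987, -0.001], [0.001, 0.001, -1.0]]
ft_force: [-5.3, 1.6, 16.4]
grip_width: -0.0003
```

Call:
play_rows:
  targets: "0 0 -0.0005 0 1;0 0 -0.001 0 1;0 0 -0.0015 0 1;0 0 -0.002 0 1;0 0 -0.003 0 1"

```text
time_s: 16.85
position: [0.5095, -0.1322, 0.0419]
tool_rot: [[0.987, 0.159, 0.001], [0.159, -0.987, -0.0], [0.001, 0.001, -1.0]]
ft_force: [-2.4, -1.1, 6.1]
grip_width: 0.0
```

Easing up at 10 mm/s.

Call:
play_rows:
  targets: "0 0 -0.001 0 1;0 0 -0.002 0 1;0 0 -0.003 0 1;0 0 -0.004 0 1;0 0 -0.005 0 1"

```text
time_s: 17.35
position: [0.5097, -0.1322, 0.047]
tool_rot: [[0.987, 0.159, 0.001], [0.159, -0.987, -0.0], [0.001, 0.001, -1.0]]
ft_force: [-1.8, 0.9, 6.9]
grip_width: 0.0002
```

Call:
play_rows:
  targets: "0 0 -0.001 0 1;0 0 -0.002 0 1;0 0 -0.003 0 1;0 0 -0.004 0 1;0 0 -0.005 0 1"

```text
time_s: 17.85
position: [0.51, -0.1322, 0.0521]
tool_rot: [[0.987, 0.159, 0.002], [0.159, -0.987, -0.001], [0.002, 0.001, -1.0]]
ft_force: [0.2, 1.0, 5.5]
grip_width: 0.0002
```

Call:
play_rows:
  targets: "0 0 -0.001 0 1;0 0 -0.002 0 1;0 0 -0.003 0 1;0 0 -0.004 0 1;0 0 -0.005 0 1"

```text
time_s: 18.35
position: [0.5106, -0.1321, 0.0572]
tool_rot: [[0.987, 0.159, 0.003], [0.159, -0.987, -0.001], [0.003, 0.001, -1.0]]
ft_force: [3.6, 3.4, 5.3]
grip_width: 0.0003
```

Call:
play_rows:
  targets: "0 0 -0.001 0 1;0 0 -0.002 0 1;0 0 -0.003 0 1;0 0 -0.004 0 1;0 0 -0.005 0 1"

```text
time_s: 18.85
position: [0.5105, -0.1323, 0.062]
tool_rot: [[0.987, 0.159, 0.003], [0.159, -0.987, -0.001], [0.003, 0.001, -1.0]]
ft_force: [5.7, 0.6, 5.0]
grip_width: 0.0002
```

Call:
play_rows:
  targets: "0 0 -0.001 0 1;0 0 -0.002 0 1;0 0 -0.003 0 1;0 0 -0.004 0 1;0 0 -0.005 0 1"

```text
time_s: 19.35
position: [0.5095, -0.1322, 0.0664]
tool_rot: [[0.987, 0.159, 0.0], [0.159, -0.987, -0.0], [0.0, 0.0, -1.0]]
ft_force: [4.7, -0.5, 3.7]
grip_width: 0.0003
```

Call:
play_rows:
  targets: "0 0 -0.001 0 1;0 0 -0.002 0 1;0 0 -0.003 0 1;0 0 -0.004 0 1;0 0 -0.005 0 1"

```text
time_s: 19.85
position: [0.5088, -0.1319, 0.071]
tool_rot: [[0.987, 0.159, -0.002], [0.159, -0.987, 0.001], [-0.002, -0.001, -1.0]]
ft_force: [0.6, 0.3, 0.4]
grip_width: 0.0002
```

Call:
play_rows:
  targets: "0 0 -0.002 0 1;0 0 -0.005 0 1;0 0 -0.02 0 1;0 0 -0.06 0 1;0 0 -0.1 0 1"

```text
time_s: 20.35
position: [0.509, -0.1319, 0.1723]
tool_rot: [[0.987, 0.159, -0.002], [0.159, -0.987, 0.001], [-0.002, -0.001, -1.0]]
ft_force: [0.4, -0.9, 0.6]
grip_width: -0.0001
```

Call:
play_rows:
  targets: "-0.03 0 -0.02 0 1;-0.06 0 -0.04 0 1;-0.06 0 -0.04 0 1;-0.06 0 -0.04 0 1"

```text
time_s: 20.75
position: [0.4502, -0.1418, 0.2118]
tool_rot: [[0.987, 0.158, 0.001], [0.158, -0.987, -0.001], [0.001, 0.001, -1.0]]
ft_force: [-0.0, 0.1, -0.0]
grip_width: 0.0001
```

Run:
```python
from rig import status, eyes
from h import *
for n in("scene","top"):
    im=eyes.get_image(n)
    np.savez(f"g7_{n}.npz",**im)
    c=cv2.resize(im["pixels"][...,::-1],(800,600),interpolation=cv2.INTER_CUBIC)
    k=800/512
    for q in (ch(46,50,70),ch(-165,-75,66)):
        a=(proj(im,q)+.5)*k
        cv2.drawMarker(c,tuple(int(k) for k in a),(0,0,255),cv2.MARKER_CROSS,8,1)
    cv2.imwrite(f"pics/g7_{n}.png",c)
s=status.observe();print(s["time_s"],s["position"],s["ft_force"])
T=load("g7_top.npz");T0=load("top0.npz")
W=cloud(T);W0=cloud(T0)
p=(slice(207,213),slice(298,304));print("pad z",np.nanmedian(W0[p][...,2]),np.nanmedian(W[p][...,2]))
```

```text
20.85 [ 0.4505056  -0.14153061  0.21076427] [ 0.98808314 -0.35777387 -0.04966528]
pad z 0.0655998999987342 0.06532322114797529
```

View pics/g7_scene.png

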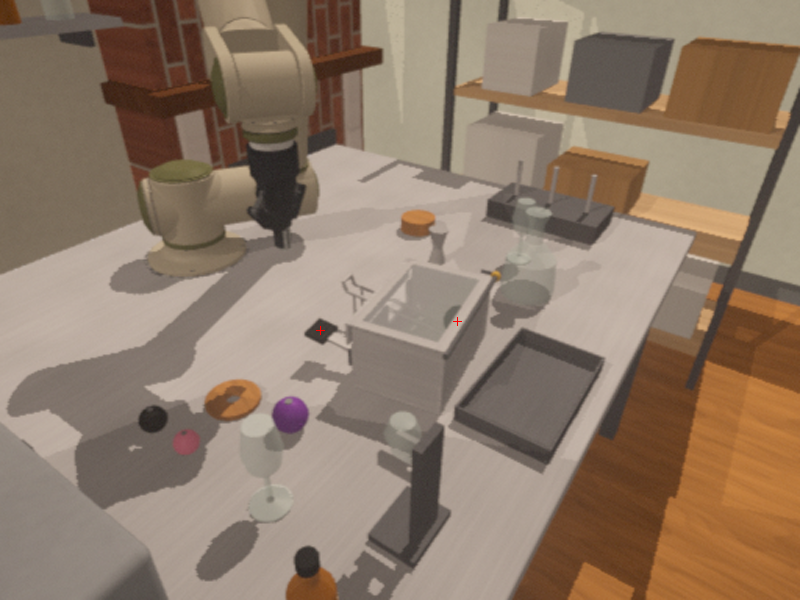

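View pics/g7_top.png

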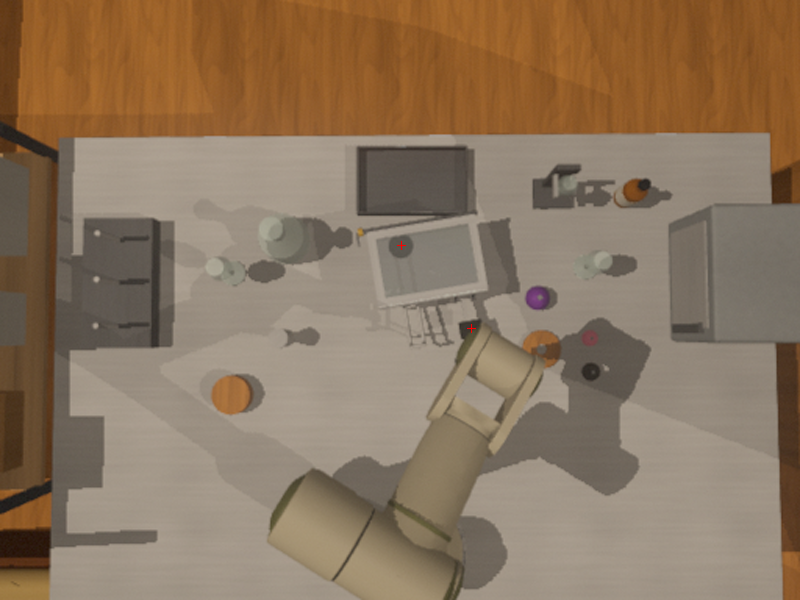

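The lid is closed, and the ball is seen through the pane at well_rest, top (400,245). The pad is back up at 65 mm as at the start, the glassware has not moved, and the arm is clear. Handing in.

```bash
python3 -c "
from rig import env
print(env.close_job())"
```

```text
the job is handed in; nothing more can be done
None
```

The mould is in the chiller with the lid shut, and I handed the job in at about 21 s of the 61 s allowed. No verdict was reported.

**What I did:**
- **Chute:** I took the larger black ball from the coaster, set it on the rods by feel and let go. It settled against the closed lid at the predicted spot.
- **Pedal down:** I pressed with shut fingers. The force stayed around 6 to 8 N until the lid met its stop after about 27 mm of travel. I held it there at 16 to 17.6 N for about 1.4 s.
- **Pedal up:** I eased the pedal back at about 10 mm/s and moved the arm clear.

**Last checks:**
- **Mould:** both views showed the ball at its rolled-in place at the far wall.
- **Lid and pedal:** the lid looked closed, and the pad was 65.3 mm high, against 65.6 mm at the start.
- **Bystanders and arm:** the glassware looked unmoved by eye; I did not measure it. The force on the tool was about zero.

**Disagreements and surprises:**
- The two cameras differed by about 3 mm on the ball and up to about 6 mm on the chiller. The fit I used still put the chute and pad where the robot met them.
- Lowering the ball gave a brief 8 N on touching the rods, which I backed off before letting go.
- Friction on the pad added about 5 N sideways while pressing, so the total was about 18 N, still under the 25 N limit.

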